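Discard the spent tube, hold the sample tube level over the dish

TASK

Pull the spent tube out of the red block and drop it into the yellow discard bin. Then draw the sample tube out of the blue block, turn it until it lies level and hold it like that, raised about 20 cm above the worktop and centred over the cream petri dish beyond the blocks, so that I can look at the sample from above; finish while still holding it there. Leave the bin standing and the dish, timer, red marker and blue-capped bottle where they are.

Things in the scene. Friction and masses are not known exactly. Their poses are not given: they have to be found in the camera images.
- red_block: red plastic single-tube block, fixed to the worktop, 64 x 64 x 45 mm high; origin at the centre of its underside, z up. One round well 24.8 mm wide in the middle of its top, 38 mm deep (floor 7 mm above the worktop). Holds the spent tube. It may stand left or right of the blue block
- blue_block: blue plastic single-tube block, fixed, same size and well as the red one. Holds the sample tube
- spent_tube: the spent tube: clear open test tube, 22.4 mm diameter, 78 mm long, about 22 g, orange pieces fixed inside. Stands loosely in the red block's well, so its rim is 85 mm and the block's top 45 mm above the worktop (top 40 mm of the tube free to grip). Origin at the centre of its closed bottom, z along its axis towards the mouth
- spent_tube_mid (a point): point on the spent tube's axis at half its length (39 mm from the bottom)
- sample_tube: the sample tube: same make and size, yellow pieces fixed inside. Stands loosely in the blue block's well in the same way. Origin at the centre of its closed bottom, z towards the mouth
- sample_tube_mid (a point): point on the sample tube's axis at half its length (39 mm from the bottom)
- bin: open yellow plastic discard bin with a turned-out rim and two black grips, 140 mm (x) by 180 mm (y) outside, 70 mm high, walls and floor 4 to 5 mm, empty, 0.6 kg, loose, standing flat right of the blocks (seen from the robot). Origin at the centre of its underside, z up
- dish: shallow round closed petri dish, cream coloured inside, 94 mm diameter, 16 mm high, loose, lying flat farther from the robot than the blocks. Origin at the centre of its underside
- timer: small grey lab timer lying on the worktop, 62 x 66 x 18 mm, loose bystander; origin at the centre of its underside
- marker: red and white marker pen lying on the worktop, 136 mm long along its y, 16 mm thick, loose bystander; origin under its middle
- bottle: white plastic bottle with blue cap, 60 mm diameter, 112 mm high, loose bystander; origin at the centre of its underside
There are look-alikes about, which are no part of the job. Leave any black or green look-alike of the spent_tube alone.

How it is judged (in metres and radians):
On the way, in this order (a step that is already met when the one before it is completed fails the run):
1. the spent tube lies let go in the bin (x of spent_tube_mid in the frame of bin between -0.07 and 0.07 m and y of spent_tube_mid in the frame of bin between -0.09 and 0.09 m and z of spent_tube_mid in the frame of bin below 0.06 m and contact force between spent_tube and the fingers below 0.05 N), for 0.2 s.
2. the sample tube has been drawn clear of the blue block (height (world z) of sample_tube_mid above 0.1 m and contact force between sample_tube and the fingers above 0.5 N), for 0.2 s.
At the end, for the whole second after the job is handed in: The spent tube lies in the upright bin, not touched by the fingers. The sample tube is gripped by the fingers and carried by nothing else, at rest, its axis level (within 20 degrees), its middle 13 to 32 cm above the worktop and within 5 cm horizontally of the dish's centre (all of step 1 and angle between bin's own z axis and vertical below 0.15 rad and angle between sample_tube's own z axis and vertical between 1.22 and 1.92 rad and height (world z) of sample_tube_mid between 0.13 and 0.32 m and horizontal distance between sample_tube_mid and dish below 0.05 m and contact force between sample_tube and the fingers above 1 N and linear speed of sample_tube below 0.03 m/s and contact force between sample_tube and bin below 0.05 N and contact force between sample_tube and blue_block below 0.05 N and contact force between sample_tube and bottle below 0.05 N); the arm keeps its last pose, push and grip.
It fails at once if the timer is pushed more than 3 cm from its place (distance of timer from where it was at the start of the episode above 0.03 m).
It fails at once if the marker is pushed more than 3 cm from its place (distance of marker from where it was at the start of the episode above 0.03 m).
It fails at once if the bottle is pushed more than 3 cm from its place (distance of bottle from where it was at the start of the episode above 0.03 m).
It fails at once if the dish is pushed more than 3 cm from its place (distance of dish from where it was at the start of the episode above 0.03 m).
It fails at once if the bin is tipped over (angle between bin's own z axis and vertical above 0.5 rad).
It also fails if it takes over 61 s, if anything falls off the work surface, if the arm or the gripper's body presses on something with over 40 N, if the wrist force passes 120 N, or if a joint passes its speed limit or range.

ROBOT

A 6-joint arm with a two-finger parallel gripper is mounted at the origin on a cart in front of the work surface, level with it; the furniture and walls round the work are solid. World frame = base frame: x ahead of the robot, y to its left, z up, the work surface at z = 0. Lengths are in mm, angles in rad, forces in N, time in s.
With the tool pointing down it reaches from about 275 to 825 mm from the base axis. Payload 5.2 kg.
Tool frame: the origin (TCP) lies midway between the tips of the shut fingers; the grasp point (between the pads) lies 19 mm behind it; z points along the fingers, y is the line along which they close (so a half turn about z gives the same grasp; the last joint's range is limited). The gripper opens to 93 mm and grips with 3 to 60 N. Pads are 15 mm wide; open, the fingers measure 128 mm over their backs; the gripper's body (75 mm by 188 mm) begins 65 mm behind the grasp point.
Start: joints at [-1.538, 0.259, 1.535, -0, 1.348, -0.203], TCP at [128.513, -534.78, 218.653] pointing down, gripper open.
Joint ranges: [-3.14, 3.14], [-0.91, 2.08], [0.19, 2.58], [-1.22, 4.36], [0.22, 2.71], [-3.12, 3.12]. Speed limits (rad/s): [2.57, 2.57, 3.14, 3.14, 3.14, 3.14].

INTERFACE

Orientations are given as a unit quaternion [x, y, z, w].
In Python, from station import * gives the robot as it stands.
- The arm moves only by the shell command python3 -m handwheel 'ROWS' [OPENING] [FORCE]. ROWS is JSON, a list of rows, each an object with "delta_pos": the shift along the tool's x, y, z in m, a list of three; "turn": the turn about the tool's z in rad. In form: [{"delta_pos": [dx, dy, dz], "turn": turn}, ...]. A call has 1 to 8 rows; each row is the pose to reach, as a shift and turn from the pose commanded when the call began, along the tool's axes at that moment; what a row does not reach only later rows make up. A row lasts 1/12 s, in which the tool goes at most 41.7 mm and 7.16 degrees, less where a joint would pass 70% of its speed; a pose out of reach is approached as far as the arm can. A call with a gripper value outside its range is refused whole. OPENING is the finger opening in m, from 0 to 0.093, set as the call begins (- or left out, the last holds). The fingers move at their own pace and stop on an object; FORCE is the grip in N (left out, the last holds). Time passes only in rows, so rows that repeat a pose let the fingers close. It gives the time, the measured TCP pose, the force, the opening and the grip force at its end, in the units of the state.
- get_obs(): the state, without advancing time (a new reading comes with each control period).
- camera(name): name is "scene" or "top" or "wrist"; returns the picture (384x512x3 uint8, red, green, blue); there is no depth.
- camera_params(name): a dict with "fovy" (degrees; the focal length in pixels is half the picture's height over the tangent of half this angle, whatever the lens; pixels are square), "cx", "cy" (the principal point, pixels), "camera_from_world" (4x4, takes a point from world to camera coordinates); the wrist camera has in their place "tool_from_camera" (4x4, takes a point from camera to tool coordinates, whose origin is the TCP and whose axes are the flange's). Camera axes: x right, y down, z forward; pixel columns grow to the right and rows downward; lengths in mm; the calibration is good to about 2 mm. A picture is of the moment at which its call begins: read the wrist's pose just before it. camera_params takes no time and is no camera call.
- sign_off(): hands the job in; it is judged then, once.
Trained networks look in the newest picture that a camera, given by its name, has taken for a name from the list of things; names that differ only in an ending like _2 or _b are one class to them, and where a whole thing is asked for, a point or a joint stands for the part that bears it (a point fixed in the world has none). Each returns a list of dicts, best first, with "conf" (0 to 1); they miss things now and then, are a little off and sometimes report something else, mostly with a low value. They report only what shows in the picture. A call takes as long as a camera call. They do not tell look-alikes from the thing itself.
- look_for(thing, camera): "extent" ([left, top, right, bottom] in pixels, round what is visible of it).
The state is a dict: "time_s": time; "joint_positions": joint angles; "qd": joint speeds; "joint_torque": joint torques, N m; "eef_pos": TCP position; "tool_rot": TCP orientation; "wrist_force": force on the tool from outside, world axes, zero at the start; "moment": the same for the moment, N m; "gripper_width": finger opening in mm; "grip_force": force on a finger pad.
Only numpy, scipy, OpenCV 4.12 (cv2) and the standard library are available. Lean on these libraries where they do the work, as an engineer would, in place of code of your own. Each camera call takes 0.05 s, during which the arm holds its last target. There are 200 camera calls.

## Working session

There is one attempt and no reset: what is moved stays moved. The work goes in short steps, Python scripts to look and compute and a shell command to move; the robot and the scene stay as the last step left them, time stands still between calls to the robot, and variables do not carry over. Pictures are saved under pics/ and viewed, at most 14 in all, crops included, and the job is handed in when it is done.

```bash
mkdir -p pics; ls
python3 - <<'E'
from station import *
import cv2,numpy as np
a=camera("scene");b=camera("top")
cv2.imwrite("pics/s.png",a[...,::-1]);cv2.imwrite("pics/t.png",b[...,::-1])
for c in("scene","top"):
  print(c,camera_params(c))
  for t in["red_block","blue_block","spent_tube","sample_tube","bin","dish","timer","marker","bottle"]:
    print(t,[(np.round(d["extent"]).tolist(),round(d["conf"],2)) for d in look_for(t,c)][:4])
print(get_obs())
E
```

```text
pics
scene {'fovy': 57.25456704685891, 'cx': 257.0079840259743, 'cy': 194.4820215775305, 'camera_from_world': array([[-6.80726884e-01, -7.32395039e-01, -1.44366226e-02,
         4.90044588e+02],
       [-5.19588721e-01,  4.96637899e-01, -6.95254168e-01,
         2.99319286e+02],
       [ 5.16370478e-01, -4.65777098e-01, -7.18618971e-01,
         6.91125632e+02],
       [ 0.00000000e+00,  0.00000000e+00,  0.00000000e+00,
         1.00000000e+00]])}
red_block [([230.0, 240.0, 271.0, 280.0], 0.89)]
blue_block [([286.0, 208.0, 322.0, 239.0], 0.67)]
spent_tube [([210.0, 258.0, 225.0, 287.0], 0.79), ([287.0, 229.0, 298.0, 255.0], 0.65), ([244.0, 239.0, 256.0, 258.0], 0.46), ([233.0, 235.0, 270.0, 279.0], 0.32)]
sample_tube [([303.0, 202.0, 311.0, 221.0], 0.47)]
bin [([330.0, 137.0, 420.0, 202.0], 0.57)]
dish [([246.0, 188.0, 283.0, 215.0], 0.92)]
timer [([175.0, 304.0, 216.0, 341.0], 0.98), ([330.0, 138.0, 419.0, 203.0], 0.45), ([234.0, 240.0, 270.0, 278.0], 0.27)]
marker [([222.0, 156.0, 249.0, 183.0], 0.69)]
bottle [([290.0, 123.0, 309.0, 162.0], 0.67)]
top {'fovy': 54.99537670977086, 'c
[... 782 characters left out ...]
'joint_positions': array([-1.53777629e+00,  2.58584692e-01,  1.53497714e+00, -4.90880823e-06,
        1.34800520e+00, -2.02772964e-01]), 'qd': array([ 0.00016983,  0.00059633,  0.000878  , -0.00218492,  0.00071535,
        0.00025341]), 'joint_torque': array([ 9.44161693e-04, -4.37209296e+01, -2.84308755e+01,  7.20254914e-02,
        3.11386655e-02, -1.51919113e-05]), 'eef_pos': array([ 128.52377959, -534.78687609,  218.67017978]), 'tool_rot': array([ 9.93058190e-01,  1.17624112e-01, -3.47153841e-06,  1.25661720e-05]), 'wrist_force': array([-0.83794553, -0.38979607,  0.87596856]), 'moment': array([-0.03762228, -0.03123675,  0.00453199]), 'grip_force': 0.0, 'gripper_width': 92.97171833480672}
```

View pics/s.png

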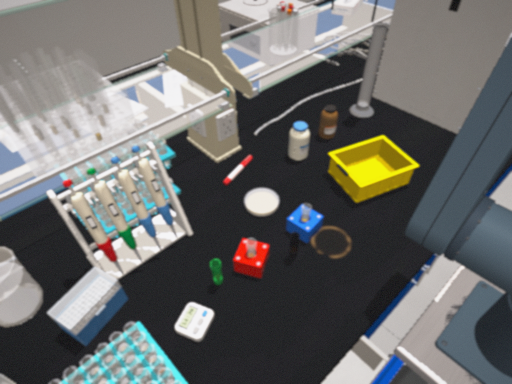

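View pics/t.png

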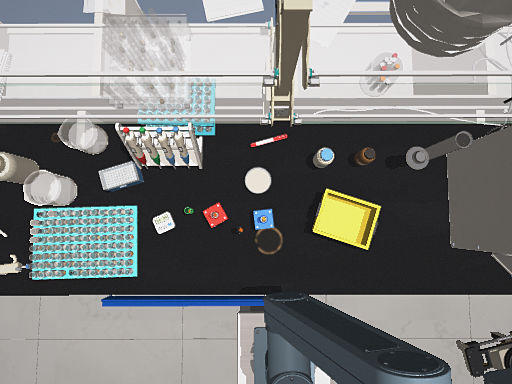

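The scene view shows red block (251,257) with a clear tube, blue block (304,222) with a clear tube, a green look-alike (217,271), the bin (372,168), dish (262,202), marker (238,170), bottle (299,141) and timer (195,321). In the top view there is an orange dot at (237,230), possibly a black look-alike. I'll enlarge both views and triangulate.

```bash
cat > h.py <<'E'
from station import *
import cv2,numpy as np
def cam(c):
    p=camera_params(c);f=192/np.tan(np.radians(p["fovy"]/2));return p,f
def ray(c,u,v):
    p,f=cam(c);T=np.array(p["camera_from_world"]);R=T[:3,:3];o=-R.T@T[:3,3]
    return o,R.T@np.array([(u-p["cx"])/f,(v-p["cy"])/f,1])
def onz(c,u,v,z):
    o,d=ray(c,u,v);return (o+d*(z-o[2])/d[2]).round(1)
def proj(c,P):
    p,f=cam(c);T=np.array(p["camera_from_world"]);q=T[:3,:3]@np.array(P)+T[:3,3]
    return (q[:2]/q[2]*f+[p["cx"],p["cy"]]).round(1)
E
python3 - <<'E'
from h import *
s=cv2.imread("pics/s.png");t=cv2.imread("pics/t.png")
a=cv2.resize(s[185:300,200:340],None,fx=5,fy=5,interpolation=cv2.INTER_CUBIC)[:560]
b=cv2.resize(t[160:260,180:300],None,fx=6,fy=6,interpolation=cv2.INTER_CUBIC)
cv2.imwrite("pics/sc.png",a);cv2.imwrite("pics/tc.png",b)
def mid(im,lo,hi,roi):
    x0,y0,x1,y1=roi;m=cv2.inRange(cv2.cvtColor(im[y0:y1,x0:x1],cv2.COLOR_BGR2HSV),lo,hi)
    c=max(cv2.findContours(m,0,2)[0],key=cv2.contourArea);r=cv2.minAreaRect(c);return np.array(r[0])+[x0,y0],r[1],r[2]
for n,lo,hi,roi,z in[("red",(0,150,80),(8,255,255),(195,195,235,235),45),("blue",(100,120,80),(125,255,255),(245,200,285,235),45),("bin",(22,120,60),(35,255,255),(300,180,390,260),70),("dish",(10,5,120),(40,90,255),(240,160,275,200),16)]:
    r=mid(t,lo,hi,roi);print(n,r,onz("top",*r[0],z))
for n,uv in[("timer",(163,222)),("green",(189,211)),("orange",(237,230)),("bottle",(324,154)),("marker",(268,140))]:print(n,onz("top",*uv,10))
E
```

```text
red (array([214.82195854, 214.35014915]), (19.283607482910156, 19.93729019165039), 60.64224624633789) [490.5 235.1  45. ]
blue (array([263.3174057 , 218.69795227]), (19.45406723022461, 19.512487411499023), 83.2901611328125) [475.6  68.9  45. ]
bin (array([346.34886169, 218.42168808]), (60.75252914428711, 46.592796325683594), 17.927919387817383) [ 476.  -209.2   70. ]
dish (array([257.5, 180.5]), (23.0, 23.0), 90.0) [610.5  88.3  16. ]
timer [464.6 420.9  10. ]
green [503.1 330.   10. ]
orange [436.4 160.5  10. ]
bottle [ 706.3 -149.7   10. ]
marker [757.4  50.3  10. ]
```

View pics/sc.png

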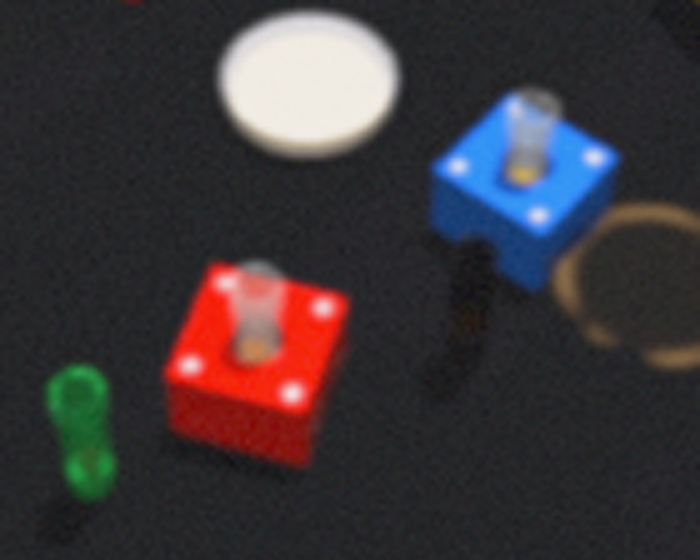

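View pics/tc.png

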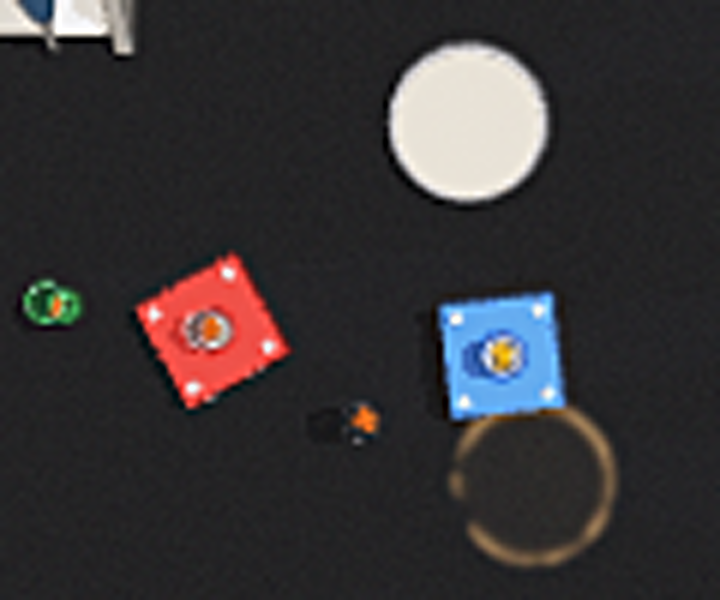

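Tube candidates (scene px): clear tube with orange pieces in the red block (251,250), green look-alike (217,271), and black look-alike standing at (294,243). The clear one in the red block fits the spent-tube description, and the enlarged crop confirms it. The clear tube with yellow pieces in the blue block (305,211) is the sample. Next I'll cross-check the positions with the scene camera.

Run:
```python
from h import *
def tri(a,b):
    (o1,d1),(o2,d2)=ray("scene",*a),ray("top",*b)
    A=np.stack([d1,-d2],1);t=np.linalg.lstsq(A,o2-o1,rcond=None)[0];p,q=o1+d1*t[0],o2+d2*t[1];return ((p+q)/2).round(1),np.linalg.norm(p-q).round(1)
s=lambda x,y:(200+x/5,185+y/5)
t=lambda x,y:(180+x/6,160+y/6)
print("red rim",onz("scene",*s(257,275),85),tri(s(257,275),t(208,330)))
print("blue rim",onz("scene",*s(535,102),85),tri(s(535,102),t(503,357)))
print("red top diag centre",onz("scene",*s(257,336),45)," blue",onz("scene",*s(527,165),45), "top dots",onz("top",*t(210,330),45),onz("top",*t(501,356),45))
print("black rim",onz("scene",*s(476,248),78),onz("top",*t(355,420),78),"green",onz("scene",*s(78,390),78))
print("dish",onz("scene",*s(309,75),16))
for P in[(490,235,85),(476,69,85)]:print(proj("top",P),proj("scene",P))
p=camera_params("wrist");print(p)
```

```text
red rim [488.9 229.9  85. ] (array([487.5, 231.1,  87.5]), np.float64(0.0))
blue rim [473.   63.9  85. ] (array([471.6,  67.6,  89.1]), np.float64(2.1))
red top diag centre [486.3 233.7  45. ]  blue [469.5  68.5  45. ] top dots [488.3 234.5  45. ] [473.4  68.2  45. ]
black rim [436.  144.8  78. ] [437.8 150.1  78. ] green [500.5 321.8  78. ]
dish [608.   85.9  16. ]
[213.6 214.2] [249.3 241. ]
[263.6 218.4] [304.6 205.8]
{'fovy': 59.28155361287196, 'cx': 249.18898845702088, 'cy': 187.99221447747385, 'tool_from_camera': array([[ 4.42699129e-04, -9.65971905e-01, -2.58646638e-01,
         7.12702338e+01],
       [ 9.99999747e-01,  2.83766641e-04,  6.51809805e-04,
        -1.94028863e-02],
       [-5.56234671e-04, -2.58646861e-01,  9.65971786e-01,
        -1.66228880e+02],
       [ 0.00000000e+00,  0.00000000e+00,  0.00000000e+00,
         1.00000000e+00]])}
```

```bash
python3 -m handwheel '[{"delta_pos":[0,0,0],"turn":0.118},{"delta_pos":[0,0,0],"turn":0.236},{"delta_pos":[0,0,0],"turn":0.236}]'
```

```text
time_s: 1.25
eef_pos: [128.5, -534.8, 218.7]
tool_rot: [1.0, -0.002, 0.0, 0.0]
wrist_force: [0.5, -0.1, -0.1]
gripper_width: 93.1
grip_force: 0.0
```

```bash
python3 -m handwheel '[{"delta_pos":[0.12,-0.256,0],"turn":0},{"delta_pos":[0.12,-0.256,0],"turn":0},{"delta_pos":[0.12,-0.256,0],"turn":0},{"delta_pos":[0.12,-0.256,0],"turn":0},{"delta_pos":[0.12,-0.256,0],"turn":0},{"delta_pos":[0.12,-0.256,0],"turn":0},{"delta_pos":[0.12,-0.256,0],"turn":0},{"delta_pos":[0.12,-0.256,0],"turn":0}]'
python3 -m handwheel '[{"delta_pos":[0.12,-0.256,0],"turn":0},{"delta_pos":[0.12,-0.256,0],"turn":0},{"delta_pos":[0.12,-0.256,0],"turn":0},{"delta_pos":[0.12,-0.256,0],"turn":0},{"delta_pos":[0.12,-0.256,0],"turn":0},{"delta_pos":[0.12,-0.256,0],"turn":0},{"delta_pos":[0.12,-0.256,0],"turn":0},{"delta_pos":[0.12,-0.256,0],"turn":0}]'
```

```text
time_s: 1.92
eef_pos: [249.9, -273.4, 218.7]
tool_rot: [1.0, 0.004, 0.001, -0.001]
wrist_force: [-0.8, 0.1, -1.0]
gripper_width: 93.0
grip_force: 0.0
time_s: 2.58
eef_pos: [370.3, -18.3, 219.0]
tool_rot: [1.0, 0.005, 0.001, -0.001]
wrist_force: [1.0, -0.6, -0.0]
gripper_width: 92.9
grip_force: 0.0
```

```bash
python3 -m handwheel '[{"delta_pos":[0.118,-0.251,0],"turn":0},{"delta_pos":[0.118,-0.251,0],"turn":0},{"delta_pos":[0.118,-0.251,0],"turn":0},{"delta_pos":[0.118,-0.251,0],"turn":0},{"delta_pos":[0.118,-0.251,0],"turn":0},{"delta_pos":[0.118,-0.251,0],"turn":0},{"delta_pos":[0.118,-0.251,0],"turn":0},{"delta_pos":[0.118,-0.251,0],"turn":0}]' 0.06
cat >> h.py <<'E'
def wrist(name):
    from scipy.spatial.transform import Rotation as R
    o=get_obs();im=camera("wrist");cv2.imwrite(f"pics/{name}.png",im[...,::-1])
    p=camera_params("wrist");f=192/np.tan(np.radians(p["fovy"]/2));T=np.array(p["tool_from_camera"]);W=R.from_quat(o["tool_rot"]).as_matrix()
    org=o["eef_pos"]+W@T[:3,3]
    def at(u,v,z):
        d=W@T[:3,:3]@np.array([(u-p["cx"])/f,(v-p["cy"])/f,1]);return (org+d*(z-org[2])/d[2]).round(1)
    return im,at
E
python3 - <<'E'
from h import *
im,at=wrist("w1")
print(get_obs()["eef_pos"],get_obs()["tool_rot"],get_obs()["joint_positions"])
for t in["spent_tube","red_block"]:
  for d in look_for(t,"wrist"):
    e=d["extent"];u,v=(e[0]+e[2])/2,(e[1]+e[3])/2;print(t,e,d["conf"],at(u,v,85),at(u,v,45))
h=cv2.cvtColor(im,cv2.COLOR_RGB2HSV);m=cv2.inRange(h,(0,150,150),(6,255,255))
c=max(cv2.findContours(m,0,2)[0],key=cv2.contourArea);r=cv2.minAreaRect(c);print(r,at(*r[0],45))
E
```

```text
time_s: 3.25
eef_pos: [489.1, 231.3, 218.0]
tool_rot: [1.0, 0.003, 0.0, -0.001]
wrist_force: [-0.1, -0.1, -0.3]
gripper_width: 60.1
grip_force: 0.0
[487.85337542 229.08660775 217.92221106] [ 9.99996600e-01  2.59452624e-03 -2.11841802e-04  1.51731800e-04] [ 2.32099887e-01  2.39593582e-01  1.56206355e+00 -2.04523757e-04
  1.34041713e+00  1.79775391e+00]
spent_tube [234.0, 161.5, 257.9, 192.4] 0.89 [490.8 234.2  85. ] [481.5 234.6  45. ]
spent_tube [140.6, 142.9, 177.7, 177.9] 0.69 [505.5 312.3  85. ] [498.2 323.1  45. ]
spent_tube [313.7, 199.7, 350.2, 234.8] 0.67 [452.4 153.3  85. ] [438.  142.8  45. ]
red_block [209.1, 127.7, 288.8, 210.9] 0.94 [497.9 231.5  85. ] [489.5 231.6  45. ]
((245.69398498535156, 170.165771484375), (63.675392150878906, 63.93185043334961), 61.55707550048828) [488.6 234.9  45. ]
```

View pics/w1.png

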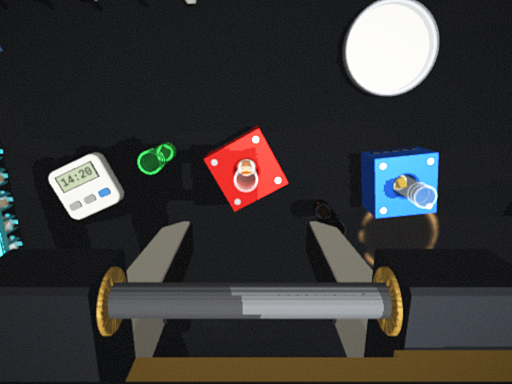

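Red block centre is at (246,169), with the clear tube in it at (246,178); green (155,160) and black (320,210) stay clear of the fingers. Tube position (488.5, 234.5). Descending.

```bash
python3 -m handwheel '[{"delta_pos":[0.001,-0.0055,0.0],"turn":0},{"delta_pos":[0.001,-0.0055,0.04],"turn":0},{"delta_pos":[0.001,-0.0055,0.08],"turn":0},{"delta_pos":[0.001,-0.0055,0.12],"turn":0},{"delta_pos":[0.001,-0.0055,0.15],"turn":0},{"delta_pos":[0.001,-0.0055,0.167],"turn":0},{"delta_pos":[0.001,-0.0055,0.167],"turn":0},{"delta_pos":[0.001,-0.0055,0.167],"turn":0}]' 0.06
python3 - <<'E'
from h import *
o=get_obs();print(o["eef_pos"],o["wrist_force"])
im=cv2.imread("pics/w1.png")
from scipy.spatial.transform import Rotation as R
h=cv2.cvtColor(im,cv2.COLOR_BGR2HSV);m=cv2.inRange(h,(100,150,150),(125,255,255));m[:,:340]=0;m[240:]=0
c=max(cv2.findContours(m,0,2)[0],key=cv2.contourArea);r=cv2.minAreaRect(c)
p=camera_params("wrist");f=192/np.tan(np.radians(p["fovy"]/2));T=p["tool_from_camera"]
W=R.from_quat([1,.0026,-.0002,.00015]).as_matrix();org=np.array([487.9,229.1,217.9])+W@T[:3,3]
for q,z in[(r[0],45),((392,47),16),((424,196),85),((246,180),85)]:
  d=W@T[:3,:3]@np.array([(q[0]-p["cx"])/f,(q[1]-p["cy"])/f,1]);print(r if z==45 else"",org+d*(z-org[2])/d[2])
E
```

```text
time_s: 4.07
eef_pos: [487.3, 232.5, 51.6]
tool_rot: [1.0, -0.001, -0.001, 0.0]
wrist_force: [-0.1, -0.9, 1.0]
gripper_width: 60.0
grip_force: 0.0
[487.32158044 232.53534589  51.57579379] [-0.14606674 -0.88859933  0.95335283]
((406.5445556640625, 184.945556640625), (60.498260498046875, 69.15508270263672), 84.2894058227539) [472.51389916  65.32763818  45.        ]
 [609.65780615  84.37465249  16.        ]
 [472.291721    67.21748484  85.        ]
 [486.59776358 231.7207976   85.        ]
```

```bash
python3 -m handwheel '[{"delta_pos":[0,0,0],"turn":0},{"delta_pos":[0,0,0],"turn":0},{"delta_pos":[0,0,0],"turn":0},{"delta_pos":[0,0,0],"turn":0},{"delta_pos":[0,0,0],"turn":0},{"delta_pos":[0,0,0],"turn":0}]' 0.0 12
python3 -m handwheel '[{"delta_pos":[0,0,-0.03],"turn":0},{"delta_pos":[0,0,-0.06],"turn":0},{"delta_pos":[0,0,-0.09],"turn":0},{"delta_pos":[0,0,-0.12],"turn":0},{"delta_pos":[0,0,-0.12],"turn":0},{"delta_pos":[0,0,-0.12],"turn":0}]'
```

```text
time_s: 4.57
eef_pos: [487.9, 233.8, 52.1]
tool_rot: [1.0, -0.0, 0.0, -0.0]
wrist_force: [-0.8, 0.5, 0.4]
gripper_width: 24.8
grip_force: 0.1
time_s: 5.07
eef_pos: [488.8, 234.0, 173.6]
tool_rot: [1.0, 0.0, 0.002, -0.001]
wrist_force: [-0.1, -0.7, -1.9]
gripper_width: 22.2
grip_force: 12.0
```

The fingers hadn't quite closed when the lift began, so I'll check the grip.

Run:
```python
from h import *
a=camera("scene");o=get_obs();print(o["grip_force"],o["gripper_width"],o["eef_pos"])
u,v=proj("scene",o["eef_pos"]).astype(int);print(u,v)
cv2.imwrite("pics/s2.png",cv2.resize(a[v-40:v+70,u-60:u+60,::-1],None,fx=5,fy=5,interpolation=2))
for z in(0,-30,-45,-63):print(z,proj("scene",o["eef_pos"]+[0,0,z]))
```

```text
11.974480301141739 22.236985336441947 [487.5933526  233.74878301 171.8216432 ]
249 215
0 [249.3 215.6]
-30 [249.7 225. ]
-45 [250.  229.5]
-63 [250.2 234.7]
```

View pics/s2.png

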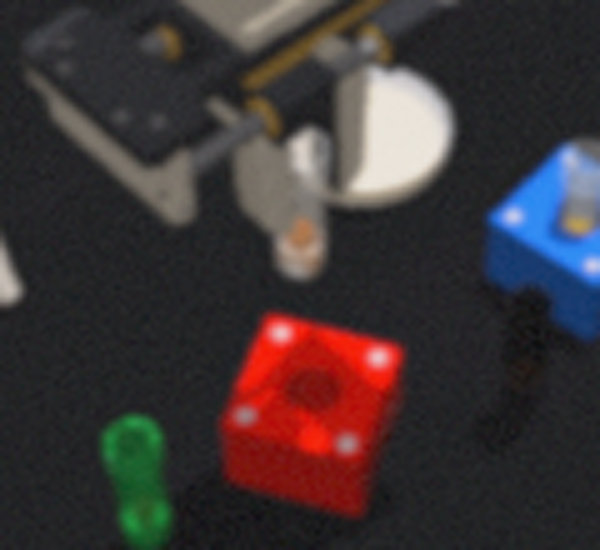

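The tube is held, upright, its bottom at about crop (300,275), i.e. 45 mm below the TCP as intended. Moving it to the bin.

```bash
python3 -m handwheel '[{"delta_pos":[-0.008,0.25,0],"turn":0},{"delta_pos":[-0.008,0.25,0],"turn":0},{"delta_pos":[-0.008,0.25,0],"turn":0},{"delta_pos":[-0.008,0.25,0],"turn":0},{"delta_pos":[-0.008,0.25,0],"turn":0},{"delta_pos":[-0.008,0.25,0],"turn":0},{"delta_pos":[-0.008,0.25,0],"turn":0},{"delta_pos":[-0.008,0.25,0],"turn":0}]'
python3 -m handwheel '[{"delta_pos":[-0.004,0.193,0],"turn":0},{"delta_pos":[-0.004,0.193,0],"turn":0},{"delta_pos":[-0.004,0.193,0],"turn":0},{"delta_pos":[-0.004,0.193,0],"turn":0},{"delta_pos":[-0.004,0.193,0],"turn":0},{"delta_pos":[-0.004,0.193,0],"turn":0},{"delta_pos":[-0.004,0.193,0],"turn":0},{"delta_pos":[-0.004,0.193,0],"turn":0}]'
python3 - <<'E'
from h import *
im,at=wrist("w2");o=get_obs();print(o["eef_pos"],o["tool_rot"])
for d in look_for("bin","wrist"):
    e=d["extent"];print(e,d["conf"],at((e[0]+e[2])/2,(e[1]+e[3])/2,70))
t=cv2.imread("pics/t.png");m=cv2.inRange(cv2.cvtColor(t,cv2.COLOR_BGR2HSV),(22,120,60),(35,255,255));m[:180]=0;m[260:]=0;m[:,:300]=0
r=cv2.minAreaRect(max(cv2.findContours(m,0,2)[0],key=cv2.contourArea))
for q in cv2.boxPoints(r):print(q,onz("top",*q,70))
for d in look_for("spent_tube","wrist"):print(d)
E
```

```text
time_s: 5.78
eef_pos: [478.5, -18.3, 169.9]
tool_rot: [1.0, -0.003, -0.002, -0.0]
wrist_force: [-0.2, 0.2, -0.7]
gripper_width: 22.1
grip_force: 12.0
time_s: 6.45
eef_pos: [475.4, -207.1, 170.6]
tool_rot: [1.0, 0.0, -0.001, -0.001]
wrist_force: [0.0, 0.6, 0.1]
gripper_width: 22.1
grip_force: 12.0
[ 475.46760193 -206.91189256  170.86852882] [ 9.99998914e-01  9.02386066e-04 -7.00278617e-04 -9.30914055e-04]
[116.3, 54.6, 400.9, 282.5] 0.77 [ 491.3 -214.7   70. ]
[310.27643 231.23648] [433.4 -87.5  70. ]
[324.61865 186.90604] [ 582.4 -138.2   70. ]
[382.42133 205.6069 ] [ 519.  -331.6   70. ]
[368.0791  249.93735] [ 371.4 -279.    70. ]
{'extent': [226.7, 195.9, 276.3, 284.1], 'conf': 0.82}
```

View pics/w2.png

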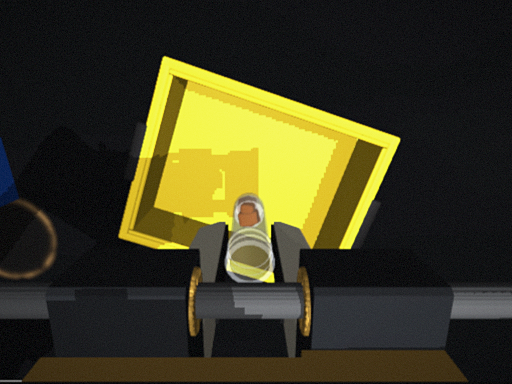

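The tube is held above the bin. Bin rim corners at (165,58), (398,139) and (122,237) put its centre at (260,188), which is about (475,-216). Lowering and releasing.

```bash
python3 -m handwheel '[{"delta_pos":[0,0.007,0.03],"turn":0},{"delta_pos":[0,0.007,0.06],"turn":0},{"delta_pos":[0,0.007,0.09],"turn":0},{"delta_pos":[0,0.007,0.11],"turn":0},{"delta_pos":[0,0.007,0.114],"turn":0},{"delta_pos":[0,0.007,0.114],"turn":0},{"delta_pos":[0,0.007,0.114],"turn":0}]'
python3 -m handwheel '[{"delta_pos":[0,0,0],"turn":0},{"delta_pos":[0,0,0],"turn":0},{"delta_pos":[0,0,0],"turn":0},{"delta_pos":[0,0,0],"turn":0},{"delta_pos":[0,0,0],"turn":0}]' 0.045
python3 -m handwheel '[{"delta_pos":[0,0,-0.03],"turn":0},{"delta_pos":[0,0,-0.06],"turn":0},{"delta_pos":[0,0,-0.09],"turn":0},{"delta_pos":[0,0,-0.12],"turn":0},{"delta_pos":[0,0,-0.154],"turn":0},{"delta_pos":[0,0,-0.154],"turn":0}]'
python3 - <<'E'
from h import *
im,at=wrist("w3");o=get_obs();print(o["eef_pos"],o["tool_rot"])
for d in look_for("spent_tube","wrist"):print(d)
E
```

```text
time_s: 7.18
eef_pos: [476.3, -216.0, 58.6]
tool_rot: [1.0, 0.0, 0.0, 0.0]
wrist_force: [0.3, -0.6, -0.3]
gripper_width: 22.0
grip_force: 12.0
time_s: 7.6
eef_pos: [475.8, -216.6, 58.2]
tool_rot: [1.0, -0.0, 0.0, 0.0]
wrist_force: [-0.7, -0.7, -0.2]
gripper_width: 44.3
grip_force: 0.0
time_s: 8.1
eef_pos: [478.6, -218.5, 218.8]
tool_rot: [1.0, -0.0, 0.005, 0.004]
wrist_force: [0.6, -0.5, -0.2]
gripper_width: 44.9
grip_force: 0.0
[ 477.52197052 -217.81877917  215.70358448] [ 9.99991165e-01 -1.39677451e-04  3.37507813e-03  2.50173795e-03]
{'extent': [237.1, 156.6, 260.2, 191.1], 'conf': 0.73}
```

View pics/w3.png

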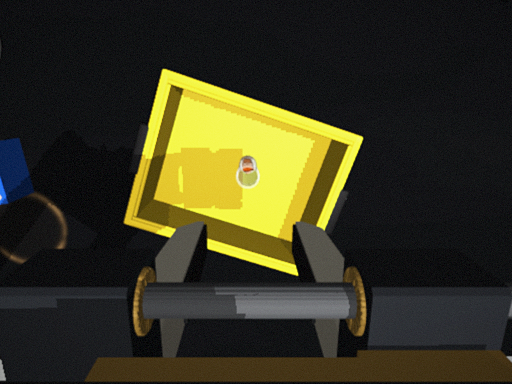

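The spent tube stands free in the middle of the bin at (247,172), with its midpoint about 44 mm up, so step 1 is satisfied. On to the blue block.

```bash
python3 -m handwheel '[{"delta_pos":[-0.003,-0.284,0],"turn":0},{"delta_pos":[-0.003,-0.284,0],"turn":0},{"delta_pos":[-0.003,-0.284,0],"turn":0},{"delta_pos":[-0.003,-0.284,0],"turn":0},{"delta_pos":[-0.003,-0.284,0],"turn":0},{"delta_pos":[-0.003,-0.284,0],"turn":0},{"delta_pos":[-0.003,-0.284,0],"turn":0},{"delta_pos":[-0.003,-0.284,0],"turn":0}]' 0.06
python3 -m handwheel '[{"delta_pos":[0,0,0],"turn":0},{"delta_pos":[0,0,0],"turn":0},{"delta_pos":[0,0,0],"turn":0}]'
python3 - <<'E'
from h import *
im,at=wrist("w4");o=get_obs();print(o["eef_pos"],o["tool_rot"])
for d in look_for("sample_tube","wrist"):print(d)
h=cv2.cvtColor(im,cv2.COLOR_RGB2HSV);m=cv2.inRange(h,(100,150,150),(125,255,255));m[250:]=0
c=max(cv2.findContours(m,0,2)[0],key=cv2.contourArea);r=cv2.minAreaRect(c);print(r,at(*r[0],45))
h2=cv2.inRange(h,(10,5,120),(40,90,255));h2[160:]=0
c=max(cv2.findContours(h2,0,2)[0],key=cv2.contourArea);r=cv2.minAreaRect(c);print("dish",r,at(*r[0],16))
E
```

```text
time_s: 8.87
eef_pos: [470.5, 73.3, 210.0]
tool_rot: [1.0, 0.003, -0.002, -0.001]
wrist_force: [0.5, -0.7, 0.9]
gripper_width: 59.9
grip_force: 0.0
time_s: 9.12
eef_pos: [472.4, 66.5, 210.9]
tool_rot: [1.0, -0.001, -0.001, 0.0]
wrist_force: [-0.7, 0.1, -0.2]
gripper_width: 59.7
grip_force: 0.0
[472.55664021  66.29983844 211.05501755] [ 9.99999246e-01 -1.08436138e-03 -5.60638072e-04  1.31486791e-04]
{'extent': [233.9, 157.0, 258.0, 192.0], 'conf': 0.75}
((246.48170471191406, 169.3353729248047), (63.49813461303711, 65.81719970703125), 83.6598129272461) [473.9  68.9  45. ]
dish ((228.0, 36.5), (73.0, 84.0), 90.0) [601.8  87.   16. ]
```

View pics/w4.png

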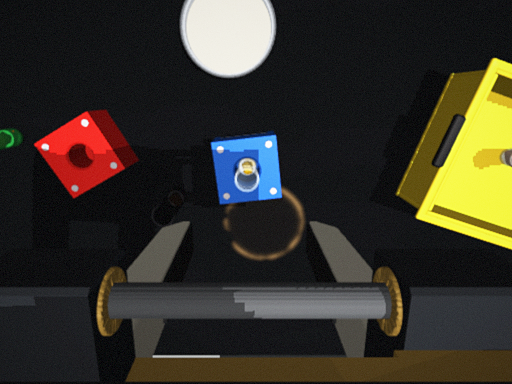

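The blue block is centred at (246,169) with the yellow-filled tube at (246,175); the black look-alike at (170,208) is clear of the fingers. Descending and gripping.

```bash
python3 -m handwheel '[{"delta_pos":[0,-0.001,0.03],"turn":0},{"delta_pos":[0,-0.001,0.07],"turn":0},{"delta_pos":[0,-0.001,0.11],"turn":0},{"delta_pos":[0,-0.001,0.14],"turn":0},{"delta_pos":[0,-0.001,0.16],"turn":0},{"delta_pos":[0,-0.001,0.16],"turn":0},{"delta_pos":[0,-0.001,0.16],"turn":0}]' 0.06
python3 -m handwheel '[{"delta_pos":[0,0,0],"turn":0},{"delta_pos":[0,0,0],"turn":0},{"delta_pos":[0,0,0],"turn":0},{"delta_pos":[0,0,0],"turn":0},{"delta_pos":[0,0,0],"turn":0},{"delta_pos":[0,0,0],"turn":0},{"delta_pos":[0,0,0],"turn":0},{"delta_pos":[0,0,0],"turn":0}]' 0.0 10
```

```text
time_s: 9.8
eef_pos: [472.1, 67.7, 51.1]
tool_rot: [1.0, -0.001, -0.001, -0.0]
wrist_force: [0.8, -0.4, -0.7]
gripper_width: 59.9
grip_force: 0.0
time_s: 10.47
eef_pos: [472.9, 68.7, 52.1]
tool_rot: [1.0, -0.0, 0.0, 0.0]
wrist_force: [-0.8, -0.3, 3.9]
gripper_width: 22.1
grip_force: 10.0
```

```bash
python3 -m handwheel '[{"delta_pos":[0,0,-0.03],"turn":0},{"delta_pos":[0,0,-0.06],"turn":0},{"delta_pos":[0,0,-0.09],"turn":0},{"delta_pos":[0,0,-0.1],"turn":0},{"delta_pos":[0,0,-0.1],"turn":0},{"delta_pos":[0,0,-0.1],"turn":0},{"delta_pos":[0,0,-0.1],"turn":0},{"delta_pos":[0,0,-0.1],"turn":0}]'
python3 -m handwheel '[{"delta_pos":[-0.03,0,0],"turn":0},{"delta_pos":[-0.056,0,0],"turn":0},{"delta_pos":[-0.056,0,0.03],"turn":0},{"delta_pos":[-0.056,0,0.06],"turn":0},{"delta_pos":[-0.056,0,0.08],"turn":0},{"delta_pos":[-0.056,0,0.08],"turn":0},{"delta_pos":[-0.056,0,0.08],"turn":0}]'
python3 - <<'E'
from h import *
o=get_obs();print(o["eef_pos"],o["grip_force"])
print([ (d["extent"],d["conf"]) for d in (camera("scene") is not None and look_for("sample_tube","scene"))])
E
```

```text
time_s: 11.13
eef_pos: [471.3, 68.8, 149.8]
tool_rot: [1.0, -0.0, -0.002, -0.0]
wrist_force: [0.3, -0.1, 0.5]
gripper_width: 22.6
grip_force: 10.0
time_s: 11.72
eef_pos: [415.1, 68.8, 70.3]
tool_rot: [1.0, -0.0, -0.002, -0.0]
wrist_force: [-0.7, 1.3, 0.9]
gripper_width: 22.3
grip_force: 10.0
[415.06287262  68.78960116  70.31340832] 9.999779462814331
[([320.1, 215.8, 330.4, 236.0], 0.41)]
```

```bash
python3 -m handwheel '[{"delta_pos":[0.006,0,0],"turn":0},{"delta_pos":[0.012,0,0],"turn":0},{"delta_pos":[0.018,0,0],"turn":0},{"delta_pos":[0.024,0,0],"turn":0},{"delta_pos":[0.03,0,0],"turn":0},{"delta_pos":[0.036,0,0],"turn":0},{"delta_pos":[0.042,0,0],"turn":0},{"delta_pos":[0.042,0,0],"turn":0}]' 0.0 4
python3 - <<'E'
from h import *
a=camera("scene");o=get_obs();print(o["wrist_force"],o["grip_force"])
u,v=proj("scene",o["eef_pos"]).astype(int);print(u,v)
cv2.imwrite("pics/s3.png",cv2.resize(a[v-40:v+50,u-60:u+50,::-1],None,fx=5,fy=5,interpolation=2))
E
```

```text
time_s: 12.48
eef_pos: [460.3, 68.5, 71.8]
tool_rot: [1.0, -0.0, 0.001, 0.0]
wrist_force: [0.2, -0.3, -0.3]
gripper_width: 22.2
grip_force: 4.0
[-0.19965658 -0.22892062 -0.06120849] 4.000016078352928
309 213
```

View pics/s3.png

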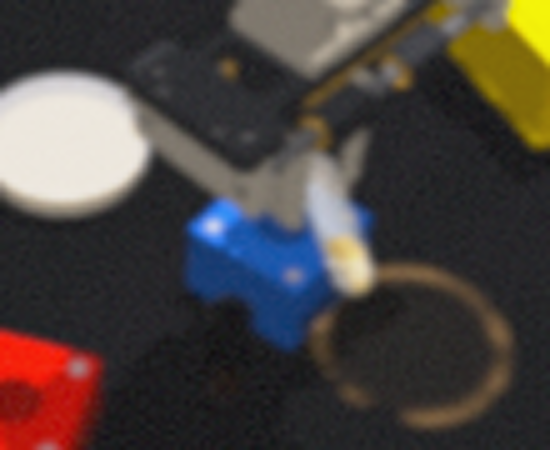

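The tube is pivoting in the grip, with its bottom trailing toward the robot at crop (350,280). Continuing over the block while lowering.

```bash
python3 -m handwheel '[{"delta_pos":[0.008,0,0.003],"turn":0},{"delta_pos":[0.016,0,0.007],"turn":0},{"delta_pos":[0.024,0,0.011],"turn":0},{"delta_pos":[0.032,0,0.015],"turn":0},{"delta_pos":[0.040,0,0.018],"turn":0},{"delta_pos":[0.048,0,0.020],"turn":0},{"delta_pos":[0.054,0,0.020],"turn":0},{"delta_pos":[0.056,0,0.020],"turn":0}]'
python3 -m handwheel '[{"delta_pos":[0.008,0,0],"turn":0},{"delta_pos":[0.012,0,0.0],"turn":0},{"delta_pos":[0.012,0,0.004],"turn":0},{"delta_pos":[0.012,0,0.008],"turn":0},{"delta_pos":[0.012,0,0.01],"turn":0},{"delta_pos":[0.012,0,0.01],"turn":0}]'
```

```text
time_s: 13.2
eef_pos: [516.1, 68.5, 51.5]
tool_rot: [1.0, -0.0, 0.0, 0.0]
wrist_force: [0.1, -0.5, 0.9]
gripper_width: 22.4
grip_force: 4.0
time_s: 13.7
eef_pos: [528.1, 68.5, 41.8]
tool_rot: [1.0, -0.0, 0.002, 0.0]
wrist_force: [5.1, 0.3, 2.6]
gripper_width: 22.1
grip_force: 4.0
```

```bash
python3 -m handwheel '[{"delta_pos":[0,0,0],"turn":0},{"delta_pos":[0,0,0],"turn":0},{"delta_pos":[0,0,-0.02],"turn":0},{"delta_pos":[0,0,-0.05],"turn":0},{"delta_pos":[0,0,-0.08],"turn":0},{"delta_pos":[0,0,-0.11],"turn":0},{"delta_pos":[0,0,-0.14],"turn":0},{"delta_pos":[0,0,-0.14],"turn":0}]' 0.0 20
python3 - <<'E'
from h import *
a=camera("scene");o=get_obs();print(o["eef_pos"],o["wrist_force"],o["grip_force"])
u,v=proj("scene",o["eef_pos"]).astype(int);print(u,v)
s=cv2.resize(a[v-45:v+45,u-50:u+60,::-1],None,fx=5,fy=5,interpolation=2)
w=camera("wrist")[...,::-1];w=cv2.resize(w[130:384,130:380],(250,250))
c=np.zeros((450,800,3),np.uint8);c[:,:550]=s;c[:250,550:]=w
cv2.imwrite("pics/s4.png",c)
print([(d["extent"],d["conf"]) for d in look_for("sample_tube","scene")],[(d["extent"],d["conf"]) for d in look_for("dish","wrist")])
E
```

```text
time_s: 14.37
eef_pos: [528.5, 68.6, 187.1]
tool_rot: [1.0, 0.0, 0.004, 0.0]
wrist_force: [0.8, -0.4, 0.4]
gripper_width: 21.8
grip_force: 20.0
[527.36192533  68.63187006 184.3303276 ] [ 0.61875312  0.42190449 -0.42191522] 20.00003457069397
291 164
[([292.6, 150.0, 317.1, 178.2], 0.75), ([245.5, 186.4, 277.4, 218.8], 0.16)] [([181.0, 26.9, 278.3, 134.9], 0.59)]
```

View pics/s4.png

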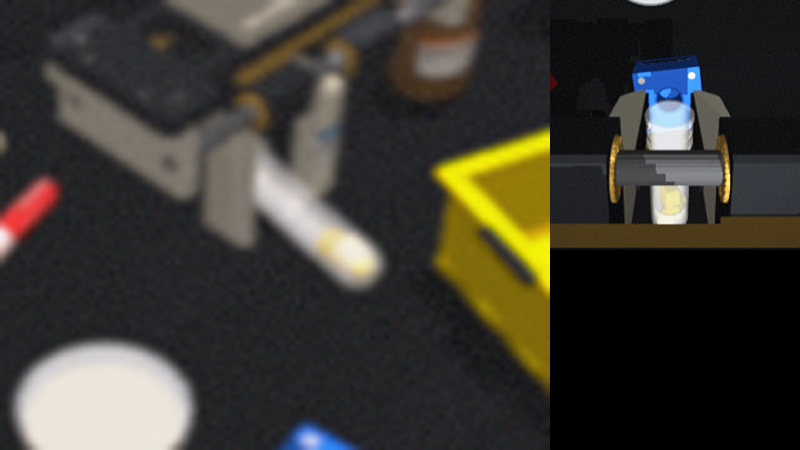

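Nearly level, the closed end toward the robot at crop (365,268). I'll check the tilt numerically and carry it over the dish.

```bash
python3 -m handwheel '[{"delta_pos":[0.026,-0.004,0],"turn":0},{"delta_pos":[0.052,-0.008,0],"turn":0},{"delta_pos":[0.078,-0.012,0],"turn":0},{"delta_pos":[0.095,-0.015,0],"turn":0},{"delta_pos":[0.104,-0.017,0],"turn":0},{"delta_pos":[0.104,-0.017,0],"turn":0},{"delta_pos":[0.104,-0.017,0],"turn":0},{"delta_pos":[0.104,-0.017,0],"turn":0}]'
python3 - <<'E'
from h import *
for t in(-20,-10,0,10,20):
    r=np.radians(t);print(t,proj("scene",[527.4-63*np.cos(r),68.6,203.3-63*np.sin(r)]),"measured ~314,172.6")
o=get_obs();a=camera("scene");print(o["eef_pos"],o["wrist_force"],o["grip_force"],o["qd"].round(3))
u,v=proj("scene",o["eef_pos"]).astype(int);print(u,v)
cv2.imwrite("pics/s5.png",cv2.resize(a[v-45:v+75,u-70:u+80,::-1],None,fx=5,fy=5,interpolation=2))
for n in("sample_tube","dish"):print(n,[(d["extent"],d["conf"]) for d in look_for(n,"scene")])
E
```

```text
time_s: 15.23
eef_pos: [629.1, 85.6, 180.1]
tool_rot: [1.0, -0.0, -0.002, -0.0]
wrist_force: [-0.2, -0.1, 0.8]
gripper_width: 22.0
grip_force: 20.0
-20 [313.1 163. ] measured ~314,172.6
-10 [313.6 167.4] measured ~314,172.6
0 [313.4 171.5] measured ~314,172.6
10 [312.6 175. ] measured ~314,172.6
20 [311.1 177.9] measured ~314,172.6
[629.08569219  85.58255598 180.10077211] [-0.21462603 -0.09385131  0.83571739] 19.999959468841553 [-0.001 -0.018 -0.003  0.001 -0.002  0.002]
255 148
sample_tube [([252.6, 134.4, 280.6, 161.7], 0.47), ([244.0, 188.5, 280.9, 217.0], 0.4), ([177.2, 301.9, 215.1, 342.0], 0.19)]
dish [([244.7, 186.1, 282.6, 216.4], 0.88)]
```

View pics/s5.png

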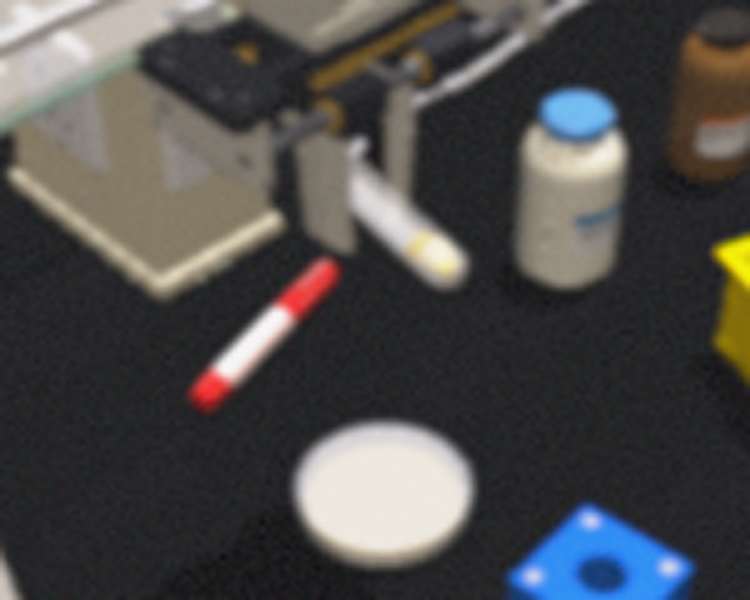

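The tube is level (tilt about 3°) at 20 cm. Its midpoint is about (605, 86) and the dish about (609, 86). The bystanders are undisturbed, so I'm handing in.

```bash
python3 -c "
from station import *
print(sign_off())"
```

```text
the job is handed in; nothing more can be done
None
```

I've handed the job in; sign-off gave no verdict. By my last measurements, the spent tube was standing upright in the bin, let go. The sample tube was held level (about 3° off), about 20 cm up and within about 5 mm of the dish's centre; the bottle, marker and dish look unmoved, and I didn't go near the timer.

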